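Latch a keypad into the sloping holding stand

ROBOT

A 6-joint arm with a two-finger parallel gripper is mounted at the origin on a cart in front of the work surface, level with it; the furniture and walls round the work are solid. World frame = base frame: x ahead of the robot, y to its left, z up, the work surface at z = 0. Lengths are in m, angles in rad, forces in N, time in s.
With the tool pointing down it reaches from about 0.25 to 0.725 m from the base axis. Payload 9.7 kg.
Tool frame: the origin (TCP) lies midway between the tips of the shut fingers; the grasp point (between the pads) lies 19 mm behind it; y points along the fingers, z is the direction in which the jaws open and shut, and the axes are right-handed (so a half turn about y gives the same grasp; the last joint's range is limited). The gripper opens to 85 mm and grips with 20 to 120 N. Pads are 22 mm wide; open, the fingers measure 114 mm over their backs; the gripper's body (76 mm by 85 mm) begins 54 mm behind the grasp point. The pads swing forward as they close: fully open they stand 13 mm farther back than shut.
Start: joints at [1.132, 0.087, 0.176, 1.66, 0, 1.571], TCP at [0.234, 0.498, 0.231] pointing down, gripper open.
Joint ranges: [-3.13, 3.13], [-0.85, 1.81], [-1.15, 1.24], [-2.2, 2.28], [-1.44, 1.52], [-3.14, 3.14]. Speed limits (rad/s): [2.22, 2.22, 2.57, 3.14, 3.14, 3.14].

INTERFACE

Orientations are given as a unit quaternion [x, y, z, w].
In Python, from station import arm gives the robot as it stands.
- The arm moves only by the tool servo_tool, never from a script. Its argument "increments" is a list of rows, each a list of 7 numbers: the shift along the tool's x, y, z in m, then the turn, a rotation vector about the tool's x, y, z in degrees, then the opening in per cent of the stroke, from 0 (shut) to 100 (fully open). A call has exactly 10 rows; each row is the pose to reach, as a shift and turn from the pose commanded when the call began, along the tool's axes at that moment; what a row does not reach only later rows make up. A row lasts 1/10 s, in which the tool goes at most 50 mm and 8.59 degrees, less where a joint would pass 70% of its speed; a pose out of reach is approached as far as the arm can. A call with a gripper value outside its range is refused whole. The fingers move at their own pace and stop on an object; the grip force is fixed at half the most. Time passes only in rows, so rows that repeat a pose let the fingers close, or fill a call up. It gives the time, the measured TCP pose, the force and the opening at its end, in the units of the state.
- arm.sense(): the state, without advancing time (a new reading comes with each control period).
- arm.get_image(name): name is "scene" or "top" or "wrist"; returns a dict with "pixels" (480x640x3 uint8, red, green, blue), "z_map" (480x640 float32, m along the optical axis (not along the pixel's ray), 0 where there is no reading), "fx", "fy", "cx", "cy" (pixels), "extrinsics" (4x4, takes a point from camera to world coordinates); the wrist camera has in their place "T_tool_cam" (4x4, takes a point from camera to tool coordinates, whose origin is the TCP and whose axes are the tool frame's). Camera axes: x right, y up, looking along -z (the intrinsics and any distortion apply to the point x, -y, -z); pixel columns grow to the right and rows downward; lengths in m; the calibration is good to about 2 mm. A picture is of the moment at which its call begins: read the wrist's pose just before it.
- arm.job_done(): hands the job in, once; it reports no verdict.
The state is a dict: "clock": time; "joint_pos": joint angles; "joint_vel": joint speeds; "effort": joint torques, N m; "tool_pos": TCP position; "ee_rot": TCP orientation; "contact_force": force on the tool from outside, world axes, zero at the start; "moment": the same for the moment, N m; "finger_gap": finger opening in m.
Only numpy, scipy, OpenCV 4.12 (cv2) and the standard library are available. Lean on these libraries where they do the work, as an engineer would, in place of code of your own. Each camera call takes 0.05 s, during which the arm holds its last target. There are 200 camera calls.

TASK

Lay the steel keypad, keys up, flat in the pocket of the sloping stand with its long side running up the slope, then swing the stand's hinged latch bar down over it until the bar rests fully home in its fork, and let go. If the bar stands in the way of the pocket, swing it back first. Leave the oil bottle, the steel tin and the solder spool where they stand.

Things in the scene. Friction and masses are not known exactly. Their poses are not given: they have to be found in the camera images.
- keypad: Loose grey keypad module with square keys, 0.11 kg. Origin: underside centre; z out of the keys, x along its long side. Body 68 (x) x 54 (y) mm, z 0 to 11; flange plate 78 x 62, z 11 to 14; fixed keys to z 18. Starts flat on the board, keys up, any yaw, in one of three places, left or right of the stand; tin and spool have the others. Grip across the 62 mm flange. Either way round fits.
- nest: Sloping deck of a fixed stand, 165 x 130 mm (x -70 to 95), with pocket. Origin: centre of the pocket floor, 43 mm above the board. z: deck's normal, leaning 25 degrees from vertical towards the stand's lower front; x up the slope; y level. Black end rails (inner faces x = +-36.5) and corner guides (|x| 24.5 to 36.5, inner faces y = +-29.5), 9 mm high; sides open for fingers between the guides.
- catch (a point): The catch: middle of the saddle of a steel fork on the deck's lower end, at x = -52, y = 0, z = 12 mm in the nest's frame. Its two prongs at y = +-10.5 mm, each 6 mm wide, rise to z = 34; the closed bar lies between them. The keypad in the pocket has 2.5 mm play all round; its body stands on the pocket floor, its flange 2 mm above the rails.
- latch (a joint): Latch bar's hinge, rad. 0: bar parallel to the deck, home in the fork (hard stop). Grows as the bar swings up and back, up the slope; stop at 2.3. 1.57: square to the deck; 2.0: upright. Stiff hinge (0.12 N m friction): stays where it is left; 1 to 2 N at the knob move it. Starts between 0.8 and 2.1; below about 1.8 it is in the way of a gripper laying the keypad in.
- latch_hinge (a point): Point on the latch's hinge axis, at x = 68, y = 0, z = 25 mm in the nest's frame, fixed to the nest. The axis runs along the nest's y.
- latch_knob (a point): Centre of the black ball knob, 26 mm diameter, on the free end of the latch bar, 146 mm from the hinge axis. Steel bar 10 mm wide, 7 thick, rubber foot under its middle. In the nest's frame it is at x = 68 - 146 cos q, y = 0, z = 25 + 146 sin q mm for joint value q. When home it overhangs the deck's lower edge. Pinched across the nest's y it turns between the fingers.
- board: Fixed raised plywood work board on the bench, 390 (x) x 855 (y) mm, level; its top, 107 mm above the bench, carries the stand, keypad, bottle, tin and spool. Origin: centre of its underside on the bench. Behind and right of it stand red trays and a handset on the bench.
- oil_bottle: Amber bottle, 38 mm diameter, 106 mm high, 0.09 kg, standing loose on the board beside the stand. Origin: centre of its underside.
- steel_tin: Round closed tin, 69 mm diameter, 40 mm high, 0.08 kg, loose on the board. Origin: centre of its underside.
- solder_spool: Spool, 64 mm diameter, 40 mm high, 0.28 kg, standing loose on the board. Origin: centre of its underside.

How it is judged:
By the outcome, as a careful person would: the job done as asked, in the order asked, and still so for the second after the job is handed in, with the robot touching nothing.
It also fails if it takes over 67 s, if anything falls off the work surface, if the arm or the gripper's body presses on something with over 40 N, if the wrist force passes 120 N, or if a joint passes its speed limit or range.

## Working session

There is one attempt and no reset: what is moved stays moved. The work goes in short steps, Python scripts to look and compute and a tool call to move; the robot and the scene stay as the last step left them, time stands still between calls to the robot, and variables do not carry over. Pictures are saved under pics/ and viewed, about 8 in all and at most 12, crops included, and the job is handed in when it is done.

Besides the shell and the picture viewer there is one more tool, called after "Request:" as a command line: name --pt "numbers of a row" for each row, then --argument value for the rest. servo_tool: Moves the arm, as the interface text tells. Its arguments: {"type":"object","properties":{"increments":{"type":"array","items":{"type":"array","items":{"type":"number"}}}},"required":["increments"]}

```bash
mkdir -p pics; ls
python3 - <<'E'
from station import arm
import cv2,pickle
s=arm.sense();print({k:s[k] for k in('clock','tool_pos','ee_rot','finger_gap')})
for n in('top','scene'):
    d=arm.get_image(n);pickle.dump(d,open(f'{n}.pkl','wb'));cv2.imwrite(f'pics/{n}0.png',d['pixels'][:,:,::-1])
    print(n,d['fx'],d['fy'],d['cx'],d['cy'],d['extrinsics'].round(3).tolist(),[k for k in d])
E
```

```text
pics
{'clock': 0.0, 'tool_pos': array([0.23356953, 0.49768032, 0.23059387]), 'ee_rot': array([ 0.69061909, -0.15398866,  0.1538001 , -0.68969435]), 'finger_gap': 0.08521330020405715}
top 551.6274533017133 551.6274533017133 316.1784325782621 243.31869293203897 [[0.023, 0.995, -0.1, 0.433], [-0.999, 0.028, 0.043, 0.025], [0.046, 0.098, 0.994, 1.505], [0.0, 0.0, 0.0, 1.0]] ['pixels', 'z_map', 'fx', 'fy', 'cx', 'cy', 'extrinsics']
scene 545.9892885753368 545.9892885753368 321.01742393869085 237.01361337904734 [[-0.999, -0.038, 0.017, 0.598], [0.039, -0.704, 0.709, 0.835], [-0.015, 0.709, 0.705, 1.042], [0.0, 0.0, 0.0, 1.0]] ['pixels', 'z_map', 'fx', 'fy', 'cx', 'cy', 'extrinsics']
```

View pics/top0.png

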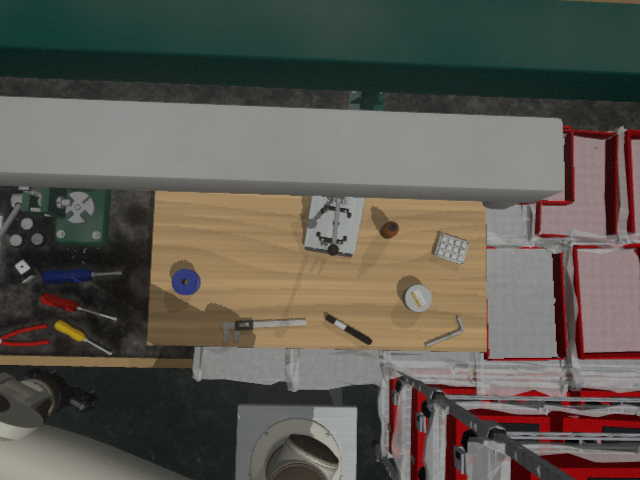

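View pics/scene0.png

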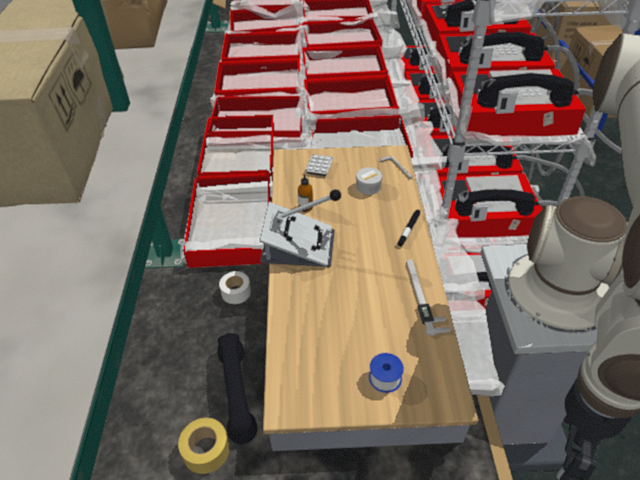

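The top view shows the stand around (333,225) with its knob at (333,249), keypad (451,247), bottle (389,229), tin (417,298) and spool (186,281). The scene view agrees: the bar is partly up, with the knob at (335,195). A grey beam runs behind the board.

```bash
cat > h.py <<'E'
import numpy as np,cv2,pickle
from scipy.spatial.transform import Rotation as R
def cloud(d,E=None):
    E=d['extrinsics'] if E is None else E
    z=d['z_map'].astype(float);v,u=np.mgrid[:480,:640]
    P=np.stack([(u-d['cx'])/d['fx']*z,-(v-d['cy'])/d['fy']*z,-z],-1)
    W=P@E[:3,:3].T+E[:3,3];W[z==0]=np.nan;return W
def ray(d,u,v,zw,E=None):
    E=d['extrinsics'] if E is None else E
    r=E[:3,:3]@np.array([(u-d['cx'])/d['fx'],-(v-d['cy'])/d['fy'],-1]);o=E[:3,3]
    return o+r*(zw-o[2])/r[2]
E
python3 - <<'E'
from h import *
d=pickle.load(open('top.pkl','rb'));W=cloud(d);s=pickle.load(open('scene.pkl','rb'));S=cloud(s)
for n,u,v in[('board',260,250),('beam',300,150),('beamedge',300,190),('bottle',389,229),('keypad',451,247),('tin',417,298),('spool',186,281),('knob',333,249),('bench',100,300)]:print(n,W[v,u].round(3))
print('scene knob',S[195,335].round(3),'keypad',S[165,320].round(3))
# keypad: points above board in region
def reg(W,c,r,z0,z1):return (np.hypot(W[...,0]-c[0],W[...,1]-c[1])<r)&(W[...,2]>z0)&(W[...,2]<z1)
zb=np.nanmedian(W[245:255,255:270,2]);print('zb',zb)
for nm,c in[('kp',W[247,451]),('tin',W[298,417]),('spool',W[281,186]),('bottle',W[229,389])]:
    m=reg(W,c,.06,zb+.008,zb+.15).astype(np.uint8)
    cs,_=cv2.findContours(m,0,1);cc=max(cs,key=cv2.contourArea);pts=np.array([W[y,x] for x,y in cc[:,0]])
    (x,y),(a,b),t=cv2.minAreaRect(pts[:,:2].astype(np.float32));print(nm,(x,y),a,b,t,m.sum())
# stand plane (both views)
for Q,nm in((W,'top'),(S,'scene')):
    m=reg(Q,W[225,333],.12,zb+.01,zb+.3);P=Q[m];print(nm,len(P),P.min(0),P.max(0))
cam=cv2.resize(d['pixels'][180:280,280:480],(800,400),interpolation=cv2.INTER_CUBIC)
sc=cv2.resize(s['pixels'][140:280,240:400],(640,560),interpolation=cv2.INTER_CUBIC)
cv2.imwrite('pics/c1.png',cam[:,:,::-1]);cv2.imwrite('pics/c2.png',sc[:,:,::-1])
E
```

```text
board [0.552 0.106 0.104]
beam [0.516 0.022 1.203]
beamedge [0.497 0.021 1.183]
bottle [ 0.605 -0.209  0.184]
keypad [ 0.572 -0.38   0.121]
tin [ 0.44  -0.287  0.145]
spool [0.469 0.287 0.111]
knob [ 0.543 -0.066  0.286]
bench [0.416 0.531 0.005]
scene knob [ 0.545 -0.056  0.28 ] keypad [ 0.568 -0.368  0.123]
zb 0.10665383911217707
kp (0.5678320527076721, -0.3815396726131439) 0.07905494421720505 0.0633702352643013 74.06665802001953 733
tin (0.44139692187309265, -0.29093602299690247) 0.06675310432910919 0.06799626350402832 0.9374085664749146 648
spool (0.46694216132164, 0.28408950567245483) 0.06341917812824249 0.06178317591547966 46.28510284423828 533
bottle (0.6082550287246704, -0.21548695862293243) 0.03509899228811264 0.03761322796344757 88.53944396972656 250
top 2886 [ 0.53039061 -0.14883061  0.11668217] [ 0.68289557 -0.00474136  0.2904339 ]
scene 3290 [ 0.53149342 -0.19483919  0.11665563] [0.71483384 0.00137093 0.28610052]
```

View pics/c1.png

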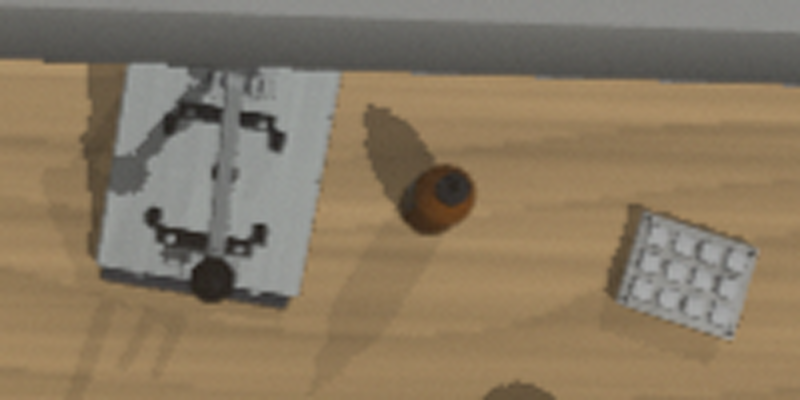

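Run:
```python
from h import *
d=pickle.load(open('top.pkl','rb'));W=cloud(d);s=pickle.load(open('scene.pkl','rb'));S=cloud(s)
for Q,D,nm in((W,d,'top'),(S,s,'scene')):
    P=Q.reshape(-1,3);C=D['pixels'].reshape(-1,3).astype(int)
    P0=P[(np.abs(P[:,0]-.61)<.13)&(np.abs(P[:,1]+.075)<.12)&(P[:,2]>.117)&(P[:,2]<.22)]
    rng=np.random.default_rng(0);best=None
    for i in range(600):
        a,b,c=P0[rng.choice(len(P0),3,False)];n=np.cross(b-a,c-a);
        if np.linalg.norm(n)<1e-4: continue
        n/=np.linalg.norm(n);n*=np.sign(n[2])
        if abs(n[2]-np.cos(np.radians(25)))>.03: continue
        k=np.abs((P0-a)@n)<.0025
        if best is None or k.sum()>best.sum():best=k
    I=P0[best];c=I.mean(0);n=np.linalg.svd(I-c)[2][2];n*=np.sign(n[2])
    I=P0[np.abs((P0-c)@n)<.003]
    print(nm,len(I),'n',n.round(3),'tilt',np.degrees(np.arccos(n[2])).round(2),'yaw of upslope',np.degrees(np.arctan2(-n[1],-n[0])).round(2))
    x=np.array([0,0,1])-n*n[2];x/=np.linalg.norm(x);y=np.cross(n,x)
    L=np.c_[(I-c)@x,(I-c)@y].astype(np.float32)
    r=cv2.minAreaRect(L);print(r)
    # edges by percentile of rows
    def line(lo,hi,ax,side):
        o=[]
        for t in np.arange(lo,hi,.005):
            k=np.abs(L[:,1-ax]-t)<.003
            if k.sum()>5:o.append((t,L[k,ax].max() if side>0 else L[k,ax].min()))
        o=np.array(o);p=np.polyfit(o[:,0],o[:,1],1);k=np.abs(np.polyval(p,o[:,0])-o[:,1])<.004
        return np.polyfit(o[k,0],o[k,1],1)
    eL=line(-.05,.05,1,1);eR=line(-.05,.05,1,-1);eF=line(-.05,.05,0,-1);eB=line(-.05,.05,0,1)
    print('y+ edge',eL,'y- edge',eR,'front',eF,'back',eB)
    sl=(eL[0]+eR[0])/2;yc=(eL[1]+eR[1])/2;
    ux=x+sl*y;ux/=np.linalg.norm(ux);uy=np.cross(n,ux)
    front=eF[1]; org=c+y*yc+x*(front)+ux*.07
    print('origin',org.round(4),'ux',ux.round(3),'uxyaw',np.degrees(np.arctan2(ux[1],ux[0])).round(2))
    # knob: black high points
    k=(P[:,2]>.24)&(P[:,2]<.32)&(np.abs(P[:,0]-.55)<.05)&(np.abs(P[:,1]+.06)<.05)
    K=P[k];A=np.c_[2*K,np.ones(len(K))];sol=np.linalg.lstsq(A,(K**2).sum(1),rcond=None)[0];kc=sol[:3];
    print('knob',len(K),kc,np.sqrt(sol[3]+kc@kc),K.min(0),K.max(0))
    v=kc-org;print('knob nest',v@ux,v@uy,v@n,'q',np.arctan2(v@n-.025,.068-v@ux))
```

```text
top 1605 n [-0.422  0.066  0.904] tilt 25.27 yaw of upslope -8.91
((-0.001248084008693695, 8.014589548110962e-05), (0.15383380651474, 0.13021716475486755), 1.9834285974502563)
y+ edge [0.02151864 0.06359774] y- edge [ 0.02301862 -0.0639179 ] front [-0.2963643  -0.06312681] back [-0.1635431   0.06863848]
origin [ 0.6254 -0.0762  0.1532] ux [ 0.897 -0.118  0.427] uxyaw -7.5
knob 183 [ 0.55929029 -0.07076184  0.26237274] 0.026386287821853316 [ 0.53039061 -0.07797898  0.24155654] [ 0.59870075 -0.05516476  0.2904339 ]
knob nest -0.013358081603232423 -0.0046196282514194865 0.12696203202423842 q 0.8973217467744546
scene 2002 n [-0.421  0.054  0.905] tilt 25.12 yaw of upslope -7.33
((-0.004131898283958435, -0.03581147640943527), (0.17163969576358795, 0.1896342635154724), 0.05376746132969856)Traceback (most recent call last):
  File "<stdin>", line 28, in <module>
  File "<stdin>", line 27, in line
    raise TypeError("expected non-empty vector for x")
TypeError: expected non-empty vector for x
```

```bash
cat >> h.py <<'E'
YAW=-7.5; ORG=np.array([.622,-.077,.151])
def ori(yaw,tilt=0):
    """tool matrix: tool x along heading yaw(deg) (tilted up by tilt), tool y into the work"""
    c,s=np.cos(np.radians(yaw)),np.sin(np.radians(yaw));t=np.radians(tilt)
    x=np.array([c*np.cos(t),s*np.cos(t),np.sin(t)]);n=np.array([-c*np.sin(t),-s*np.sin(t),np.cos(t)])
    return np.c_[x,-n,np.cross(x,-n)]
def nest():
    M=ori(YAW,25);x=M[:,0];n=-M[:,1];return np.c_[x,np.cross(n,x),n]
def move(s,p,M):
    T=R.from_quat(s['ee_rot']).as_matrix()
    return np.r_[T.T@(np.asarray(p)-s['tool_pos'])*1000,R.from_matrix(T.T@M).as_rotvec(degrees=True)].round(1)
E
python3 - <<'E'
from station import arm
from h import *
s=arm.sense();T=R.from_quat(s['ee_rot']).as_matrix();print(T.round(3))
h=np.array([.991,-.131,0]);N=nest();hg=ORG+N@[.068,0,.025];print('hinge',hg)
def kn(q):return ORG+N@[.068-.146*np.cos(q),0,.025+.146*np.sin(q)]
print('knob .9',kn(.9))
p=kn(.9)-h*.06+[0,0,-.015];print('pre',p)
for y in(YAW,YAW+180):print(move(s,p,ori(y)))
s2=dict(s,tool_pos=p,ee_rot=R.from_matrix(ori(YAW)).as_quat())
for q in np.linspace(.9,2.15,12):print(q.round(2),move(s2,kn(q)-h*.024+[0,0,-.015],ori(YAW))[:3])
E
```

```text
[[ 0.905 -0.     0.425]
 [-0.425 -0.001  0.905]
 [ 0.    -1.    -0.001]]
hinge [ 0.67262662 -0.08366512  0.20239574]
knob .9 [ 0.54315873 -0.06662035  0.26769154]
pre [ 0.48369873 -0.05876035  0.25269154]
[ 4.628e+02 -2.160e+01 -3.975e+02  1.000e-01 -1.760e+01 -0.000e+00]
[ 4.628e+02 -2.160e+01 -3.975e+02  0.000e+00  1.624e+02  1.000e-01]
0.9 [36.  0. -0.]
1.01 [ 44.2 -14.4  -0. ]
1.13 [ 54.1 -27.7  -0. ]
1.24 [ 65.3 -39.9  -0. ]
1.35 [ 77.9 -50.7  -0. ]
1.47 [ 91.6 -60.   -0. ]
1.58 [106.3 -67.7  -0. ]
1.7 [121.8 -73.7  -0. ]
1.81 [137.8 -77.9  -0. ]
1.92 [154.3 -80.2  -0. ]
2.04 [170.8 -80.6  -0. ]
2.15 [187.4 -79.2  -0. ]
```

Request:
servo_tool --pt "46 0 -40 0 -2 0 0" --pt "0.092 -0.004 -0.08 0 -4 0 0" --pt "0.138 -0.006 -0.12 0 -6 0 0" --pt "0.184 -0.008 -0.16 0 -8 0 0" --pt "0.23 -0.01 -0.2 0 -10 0 0" --pt "0.23 -0.01 -0.2 0 -10 0 0" --pt "0.23 -0.01 -0.2 0 -10 0 0" --pt "0.23 -0.01 -0.2 0 -10 0 0" --pt "0.23 -0.01 -0.2 0 -10 0 0" --pt "0.23 -0.01 -0.2 0 -10 0 0"

```text
clock: 1.1
tool_pos: [0.3564, 0.2202, 0.241]
ee_rot: [0.701, -0.093, 0.092, -0.701]
contact_force: [-0.7, -0.8, 0.9]
finger_gap: -0.0001
```

The first row went out in mm by mistake. The per-row limit kept it harmless and the arm ended where it was meant to. I'll check the units from here on.

Run:
```python
from station import arm
from h import *
s=arm.sense();print(move(s,[.484,-.059,.253],ori(YAW)))
```

```text
[ 195.6  -12.  -236.6    0.    -7.5   -0. ]
```

Request:
servo_tool --pt "0.03 -0.002 -0.035 0 -2 0 0" --pt "0.06 -0.004 -0.072 0 -4 0 0" --pt "0.095 -0.006 -0.115 0 -6 0 0" --pt "0.13 -0.008 -0.157 0 -7.5 0 0" --pt "0.16 -0.01 -0.195 0 -7.5 0 0" --pt "0.185 -0.012 -0.225 0 -7.5 0 0" --pt "0.1956 -0.012 -0.2366 0 -7.5 0 0" --pt "0.1956 -0.012 -0.2366 0 -7.5 0 0" --pt "0.1956 -0.012 -0.2366 0 -7.5 0 0" --pt "0.1956 -0.012 -0.2366 0 -7.5 0 0"

```text
clock: 2.1
tool_pos: [0.4837, -0.0587, 0.2534]
ee_rot: [-0.705, 0.046, -0.046, 0.706]
contact_force: [1.0, 0.1, 0.6]
finger_gap: 0.0001
```

Run:
```python
from station import arm
from h import *
s=arm.sense();print(s['tool_pos'],s['contact_force'])
d=arm.get_image('wrist');d['s']=s;pickle.dump(d,open('w1.pkl','wb'));cv2.imwrite('pics/w1.png',d['pixels'][:,:,::-1]);print(d['T_tool_cam'].round(3).tolist(),d['fx'])
```

```text
[ 0.48368049 -0.05871086  0.25335355] [0.9757728  0.10198863 0.6094995 ]
[[0.001, -0.965, -0.264, -0.067], [-0.0, 0.264, -0.965, -0.142], [1.0, 0.001, 0.0, -0.001], [0.0, 0.0, 0.0, 1.0]] 342.38917292853665
```

View pics/w1.png

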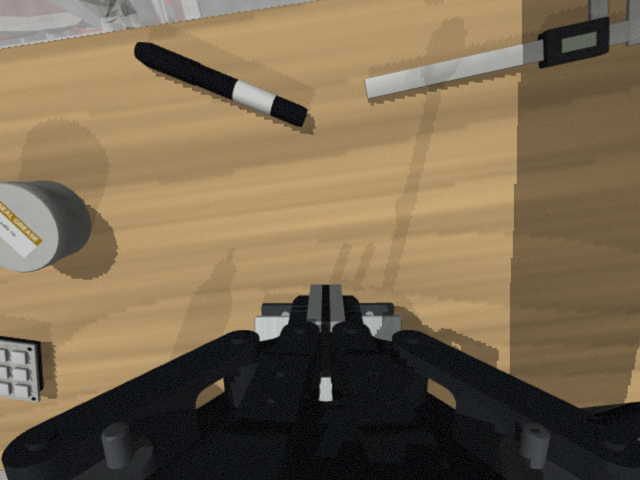

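The wrist view looks back toward the robot from the robot's side. It shows the board, tin (20,225) and keypad edge (15,370), but the stand is hidden behind the gripper. Next I push the knob along its arc.

Request:
servo_tool --pt "0.018 0 0 0 0 0 0" --pt "0.036 -0.001 0 0 0 0 0" --pt "0.044 -0.014 0 0 0 0 0" --pt "0.054 -0.028 0 0 0 0 0" --pt "0.065 -0.04 0 0 0 0 0" --pt "0.078 -0.051 0 0 0 0 0" --pt "0.092 -0.06 0 0 0 0 0" --pt "0.106 -0.068 0 0 0 0 0" --pt "0.114 -0.071 0 0 0 0 0" --pt "0.122 -0.074 0 0 0 0 0"

```text
clock: 3.15
tool_pos: [0.6049, -0.075, 0.328]
ee_rot: [-0.706, 0.046, -0.047, 0.706]
contact_force: [-1.1, -0.2, 1.6]
finger_gap: 0.0
```

Request:
servo_tool --pt "0.008 -0.002 0 0 0 0 0" --pt "0.016 -0.004 0 0 0 0 0" --pt "0.024 -0.005 0 0 0 0 0" --pt "0.032 -0.006 0 0 0 0 0" --pt "0.04 -0.006 0 0 0 0 0" --pt "0.049 -0.006 0 0 0 0 0" --pt "0.057 -0.006 0 0 0 0 0" --pt "0.062 -0.006 0 0 0 0 0" --pt "0.062 -0.006 0 0 0 0 0" --pt "0.062 -0.006 0 0 0 0 0"

```text
clock: 4.15
tool_pos: [0.6662, -0.0842, 0.3333]
ee_rot: [0.706, -0.047, 0.047, -0.706]
contact_force: [-0.4, 0.2, 0.5]
finger_gap: 0.0003
```

```bash
cat > knob.py <<'E'
from station import arm
from h import *
s=arm.sense();print(s['tool_pos'],s['contact_force'])
N=nest()
for nm in('top','scene'):
    d=arm.get_image(nm);pickle.dump(d,open(nm+'2.pkl','wb'))
    P=(cloud(d)-ORG)@N;C=d['pixels'].astype(int).max(-1)
    k=(np.abs(P[...,1])<.03)&(P[...,2]>.03)&(P[...,2]<.19)&(P[...,0]>-.1)&(P[...,0]<.2)
    cv2.imwrite(f'pics/{nm}2.png',cv2.resize(d['pixels'][120:300,240:400] if nm=='scene' else d['pixels'][160:300,280:440],None,fx=3,fy=3)[:,:,::-1])
    print(nm,k.sum()); v=P[k]; 
    q=np.arctan2(v[:,2]-.025,.068-v[:,0]);r=np.hypot(v[:,2]-.025,.068-v[:,0]);
    b=(r<.165)&(r>.05);print('q hist',np.histogram(q[b],np.arange(0,2.6,.2)))
E
python3 knob.py
```

```text
[ 0.6662164  -0.0842425   0.33334505] [-0.40389878  0.23528022  0.48091413]
top 0
q hist (array([0, 0, 0, 0, 0, 0, 0, 0, 0, 0, 0, 0]), array([0. , 0.2, 0.4, 0.6, 0.8, 1. , 1.2, 1.4, 1.6, 1.8, 2. , 2.2, 2.4]))
scene 519
q hist (array([ 22,   0,   0,   0,   0,   0,   0,   0,   0, 122, 265,   3]), array([0. , 0.2, 0.4, 0.6, 0.8, 1. , 1.2, 1.4, 1.6, 1.8, 2. , 2.2, 2.4]))
```

View pics/scene2.png

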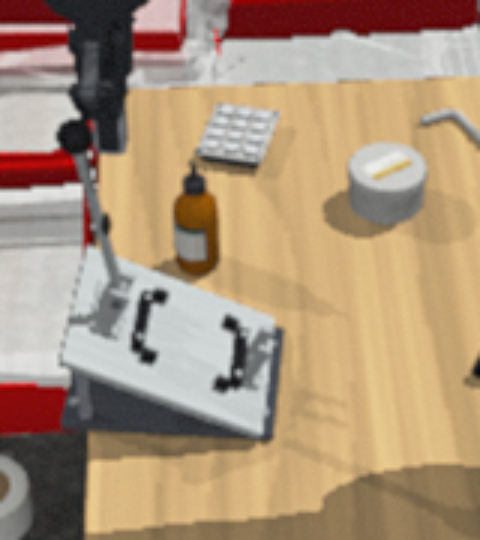

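The scene crop shows the bar swung back almost upright, knob at (75,135), with the pocket clear (rails at (145,325) and (235,355)). The keypad, bottle and tin haven't moved. Next I refine the nest from this view and move to the keypad.

Run:
```python
from station import arm
from h import *
s=arm.sense()
y=-106;M=ori(y);kp=np.array([.568,-.3815,0]);
a=np.array([.55,-.07,.34]);print(move(s,a,ori(YAW)))
s2=dict(s,tool_pos=a,ee_rot=R.from_matrix(ori(YAW)).as_quat());t=kp+M[:,0]*.04+[0,0,.22];print(t,move(s2,t,M))
d=pickle.load(open('scene2.pkl','rb'));P=(cloud(d)-ORG)@nest();
# board level & rails (dark) in nest frame
C=d['pixels'].astype(int).max(-1)
k=(C<60)&(np.abs(P[...,0])<.06)&(np.abs(P[...,1])<.05)&(P[...,2]>.001)&(P[...,2]<.02)
m=k.astype(np.uint8);n,l,st,ce=cv2.connectedComponentsWithStats(m)
for i in range(1,n):
    if st[i,4]>20:
        q=P[l==i];print(st[i],q.min(0).round(4),q.max(0).round(4),np.median(q,0).round(4))
b=(C>120)&(np.abs(P[...,0])<.09)&(np.abs(P[...,1])<.06)&(np.abs(P[...,2])<.015);q=P[b];A=np.c_[q[:,:2],np.ones(len(q))]
print('deck plane resid',np.linalg.lstsq(A,q[:,2],rcond=None)[0],len(q))
print(np.histogram(q[:,0],np.arange(-.09,.11,.01))[0],np.histogram(q[:,1],np.arange(-.08,.09,.01))[0])
```

```text
[-1.169e+02 -6.400e+00 -1.000e+00  0.000e+00 -1.000e-01  0.000e+00]
[ 0.55697451 -0.41995047  0.22      ] [  52.6  120.  -346.     0.    98.5    0. ]
[285 219   5  11  27] [ 0.0361 -0.0198  0.0014] [0.0411 0.0185 0.011 ] [ 0.0397 -0.0006  0.0081]
[315 226   7  17  44] [-0.0477 -0.0305  0.0019] [-0.0284  0.0191  0.0123] [-0.0417 -0.0044  0.008 ]
[284 233   8   8  25] [0.0248 0.0233 0.0011] [0.0407 0.0431 0.0111] [0.0318 0.0356 0.0063]
[312 245   8   5  24] [-0.0462  0.026   0.0025] [-0.029   0.0415  0.0119] [-0.0376  0.0373  0.0066]
deck plane resid [ 0.01131728  0.00231096 -0.00038221] 2018
[ 92  46  83  95  78 105 150 141 153 147 147 121  89 137  92  56 131 155
   0] [  0   0 167 157 124 136 138 140 151 159 178 212 221 235   0   0]
```

Request:
servo_tool --pt "-0.03 -0.002 0 0 0 0 0" --pt "-0.07 -0.006 -0.001 0 0 0 0" --pt "-0.1 -0.006 -0.03 0 8 0 0" --pt "-0.11 -0.006 -0.07 0 16 0 50" --pt "-0.11 -0.006 -0.11 0 24 0 100" --pt "-0.105 0.01 -0.15 0 32 0 100" --pt "-0.1 0.03 -0.19 0 40 0 100" --pt "-0.095 0.05 -0.23 0 48 0 100" --pt "-0.09 0.07 -0.27 0 56 0 100" --pt "-0.085 0.09 -0.3 0 64 0 100"

```text
clock: 5.25
tool_pos: [0.5413, -0.373, 0.2427]
ee_rot: [0.572, -0.416, 0.416, -0.572]
contact_force: [1.2, 0.3, 0.3]
finger_gap: 0.0852
```

Run:
```python
from station import arm
from h import *
s=arm.sense();print(s['clock'],s['tool_pos'],s['contact_force']);print(move(s,[.557,-.42,.22],ori(-106)))
```

```text
5.25 [ 0.54128855 -0.37298311  0.24265569] [1.18994179 0.30312234 0.34595521]
[49.6 22.7  0.4 -0.  34.   0. ]
```

Request:
servo_tool --pt "0.01 0.005 0 0 8 0 100" --pt "0.02 0.01 0 0 16 0 100" --pt "0.03 0.015 0 0 24 0 100" --pt "0.045 0.02 0 0 32 0 100" --pt "0.0496 0.0227 0.0004 0 34 0 100" --pt "0.0496 0.0227 0.0004 0 34 0 100" --pt "0.0496 0.0227 0.0004 0 34 0 100" --pt "0.0496 0.0227 0.0004 0 34 0 100" --pt "0.0496 0.0227 0.0004 0 34 0 100" --pt "0.0496 0.0227 0.0004 0 34 0 100"

```text
clock: 6.25
tool_pos: [0.5581, -0.4176, 0.221]
ee_rot: [0.427, -0.563, 0.563, -0.428]
contact_force: [-0.2, -0.2, -0.6]
finger_gap: 0.0856
```

```bash
cat >> h.py <<'E'
def wE(d):
    T=np.eye(4);T[:3,:3]=R.from_quat(d['s']['ee_rot']).as_matrix();T[:3,3]=d['s']['tool_pos'];return T@d['T_tool_cam']
def snap(arm,name):
    s=arm.sense();d=arm.get_image('wrist');d['s']=s;pickle.dump(d,open(name+'.pkl','wb'));cv2.imwrite(f'pics/{name}.png',d['pixels'][:,:,::-1]);return d
E
python3 - <<'E'
from station import arm
from h import *
d=snap(arm,'w2');s=d['s'];print(s['tool_pos'],s['finger_gap']);W=cloud(d,wE(d))
m=((np.hypot(W[...,0]-.568,W[...,1]+.3815)<.07)&(W[...,2]>.1145)&(W[...,2]<.13)).astype(np.uint8)
m=cv2.morphologyEx(m,cv2.MORPH_OPEN,np.ones((3,3)))
cs,_=cv2.findContours(m,0,1);cc=max(cs,key=cv2.contourArea)
print('area',cv2.contourArea(cc),cv2.boundingRect(cc))
pts=np.array([ray(d,x,y,.121,wE(d)) for x,y in cc[:,0]])
print(cv2.minAreaRect(pts[:,:2].astype(np.float32)),'z',np.nanmedian(W[...,2][m>0]))
v=d['pixels'].copy();cv2.drawContours(v,[cc],-1,(255,0,0),1);cv2.imwrite('pics/w2.png',v[:,:,::-1])
E
```

```text
[ 0.55814942 -0.41757497  0.22102946] 0.08560852706006773
area 9560.0 (283, 133, 92, 112)
((0.5699073672294617, -0.3810163736343384), (0.07764164358377457, 0.06171014904975891), 73.4418716430664) z 0.12128390870738703
```

View pics/w2.png

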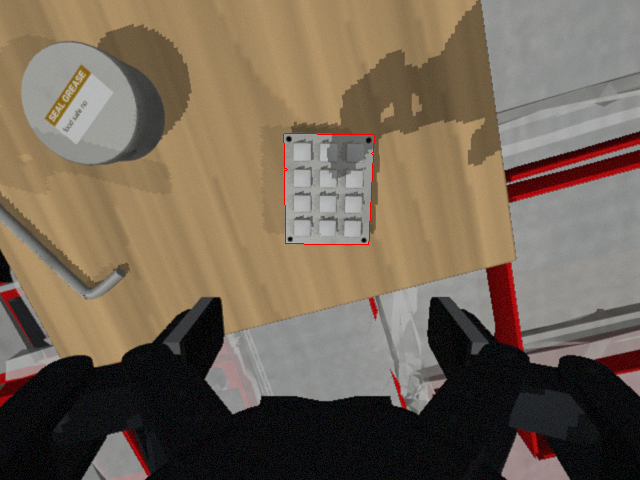

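The wrist view shows the keypad outlined cleanly, corners about (285,134) to (370,244), centred between the fingers. Its size comes out right at 77.6 x 61.7 mm.

Run:
```python
from station import arm
from h import *
s=arm.sense();print(move(s,[.5699,-.3810,.102],ori(-106.6)))
```

```text
[-38.4 118.9   1.4  -0.    1.    0. ]
```

Request:
servo_tool --pt "-0.013 0.0 0.0005 0 0.5 0 100" --pt "-0.026 0.01 0.001 0 1 0 100" --pt "-0.0384 0.025 0.0014 0 1 0 100" --pt "-0.0384 0.045 0.0014 0 1 0 100" --pt "-0.0384 0.065 0.0014 0 1 0 100" --pt "-0.0384 0.082 0.0014 0 1 0 100" --pt "-0.0384 0.098 0.0014 0 1 0 100" --pt "-0.0384 0.108 0.0014 0 1 0 100" --pt "-0.0384 0.115 0.0014 0 1 0 100" --pt "-0.0384 0.1185 0.0014 0 1 0 100"

```text
clock: 7.3
tool_pos: [0.5699, -0.3808, 0.1018]
ee_rot: [-0.422, 0.567, -0.567, 0.422]
contact_force: [1.4, -0.1, -0.4]
finger_gap: 0.0854
```

Request:
servo_tool --pt "0 0.0005 0 0 0 0 100" --pt "0 0.0005 0 0 0 0 85" --pt "0 0.0005 0 0 0 0 78" --pt "0 0.0005 0 0 0 0 74" --pt "0 0.0005 0 0 0 0 70" --pt "0 0.0005 0 0 0 0 66" --pt "0 0.0005 0 0 0 0 60" --pt "0 0.0005 0 0 0 0 50" --pt "0 0.0005 0 0 0 0 50" --pt "0 0.0005 0 0 0 0 50"

```text
clock: 8.3
tool_pos: [0.5701, -0.3814, 0.1028]
ee_rot: [0.422, -0.567, 0.568, -0.423]
contact_force: [-0.5, 1.1, 5.8]
finger_gap: 0.0594
```

Request:
servo_tool --pt "0 -0.003 0 0 0 0 50" --pt "0 -0.01 0 0 0 0 50" --pt "0 -0.03 0 0 0 0 50" --pt "0 -0.055 0 0 0 0 50" --pt "0 -0.085 0 0 0 0 50" --pt "0 -0.115 0 0 0 0 50" --pt "0 -0.145 0 0 0 0 50" --pt "0 -0.17 0 0 0 0 50" --pt "0 -0.19 0 0 0 0 50" --pt "0 -0.2 0 0 0 0 50"

```text
clock: 9.3
tool_pos: [0.5699, -0.3812, 0.3041]
ee_rot: [0.422, -0.566, 0.568, -0.423]
contact_force: [0.2, -0.0, -1.0]
finger_gap: 0.0595
```

Run:
```python
from station import arm
from h import *
d=snap(arm,'w3');s=d['s'];print(s['tool_pos'],s['finger_gap'],s['contact_force'],s['joint_pos'].round(2))
a=np.array([.49,-.16,.33]);print(move(s,a,ori(-57)));
N=nest();b=ORG+N@[0,0,.09]
s2=dict(s,tool_pos=a,ee_rot=R.from_matrix(ori(-57)).as_quat());print(b,move(s2,b,ori(YAW,25)))
```

```text
[ 0.56990312 -0.38124877  0.30410569] 0.059501384455618894 [ 0.24344157 -0.02751374 -1.01745181] [-0.59  0.52  0.86  1.91 -0.    1.27]
[-1.891e+02 -2.640e+01 -1.399e+02 -1.000e-01 -4.960e+01  1.000e-01]
[ 0.58428976 -0.07203535  0.2325677 ] [-22.4  97.4 127.   10.8 -48.7 -23.4]
```

View pics/w3.png

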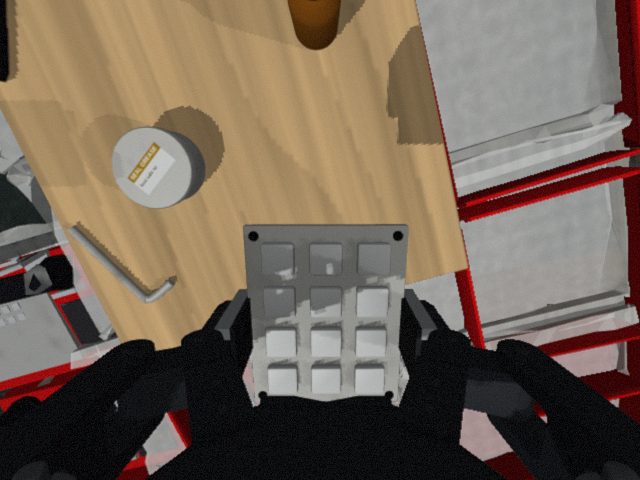

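The wrist view shows the keypad held squarely, flange top edge at row 226 between columns 245 and 407, with a pad on each side. Next I measure its pose in the hand.

Run:
```python
from h import *
d=pickle.load(open('w3.pkl','rb'));P=cloud(d,d['T_tool_cam'])*1000
Q=P[232:238,262:390].reshape(-1,3);print('flange top near edge y',np.median(Q,0))
k=np.zeros((480,640),bool);k[228:400,252:400]=1
X=P[k];# flange between keys
q=X[(X[:,1]>np.median(Q[:,1])-2)&(X[:,1]<np.median(Q[:,1])+3)]
A=np.c_[q[:,[0,2]],np.ones(len(q))];p=np.linalg.lstsq(A,q[:,1],rcond=None)[0];print('plane y=',p,len(q))
E=d['T_tool_cam']
def ry(u,v):
    r=E[:3,:3]@np.array([(u-d['cx'])/d['fx'],-(v-d['cy'])/d['fy'],-1]);o=E[:3,3]*1000
    n=np.array([-p[0],1,-p[1]]);t=(p[2]-n@o)/(n@r);return o+r*t
for u,v in[(245,226),(407,226),(253,236),(398,236),(263,395),(390,395)]:print(u,v,ry(u,v).round(1))
```

```text
flange top near edge y [nan nan nan]
plane y= [0. 0. 0.] 0
245 226 [-35.1   0.  -34.3]
407 226 [-35.    0.   34.5]
253 236 [-30.7   0.  -31.1]
398 236 [-30.7   0.   30.9]
263 395 [ 49.5   0.  -30.7]
390 395 [49.5  0.  31.4]
```

Request:
servo_tool --pt "-0.02 -0.002 -0.015 0 -5 0 50" --pt "-0.04 -0.005 -0.03 0 -10 0 50" --pt "-0.065 -0.01 -0.045 0 -16 0 50" --pt "-0.09 -0.014 -0.06 0 -23 0 50" --pt "-0.11 -0.018 -0.08 0 -30 0 50" --pt "-0.13 -0.022 -0.1 0 -36 0 50" --pt "-0.15 -0.024 -0.115 0 -41 0 50" --pt "-0.17 -0.026 -0.13 0 -46 0 50" --pt "-0.185 -0.026 -0.138 0 -49 0 50" --pt "-0.189 -0.026 -0.14 0 -49.6 0 50"

```text
clock: 10.35
tool_pos: [0.4896, -0.1587, 0.3279]
ee_rot: [-0.622, 0.337, -0.337, 0.622]
contact_force: [0.7, -0.9, -1.3]
finger_gap: 0.0595
```

Run:
```python
from station import arm
from h import *
s=arm.sense();b=ORG+nest()@[.03,0,.10];print(b,move(s,b,ori(YAW,25)))
```

```text
[ 0.60705636 -0.07503263  0.25430933] [ -6.   73.6 144.1  10.8 -48.6 -23.4]
```

Request:
servo_tool --pt "-0.001 0.005 0.015 1.2 -5.4 -2.6 50" --pt "-0.002 0.01 0.032 2.4 -10.8 -5.2 50" --pt "-0.003 0.018 0.05 3.6 -16.2 -7.8 50" --pt "-0.004 0.026 0.068 4.8 -21.6 -10.4 50" --pt "-0.004 0.035 0.086 6 -27 -13 50" --pt "-0.005 0.045 0.104 7.2 -32.4 -15.6 50" --pt "-0.005 0.055 0.12 8.4 -37.8 -18.2 50" --pt "-0.006 0.065 0.133 9.6 -43.2 -20.8 50" --pt "-0.006 0.072 0.142 10.8 -48.6 -23.4 50" --pt "-0.006 0.0736 0.1441 10.8 -48.6 -23.4 50"

```text
clock: 11.35
tool_pos: [0.6069, -0.0767, 0.2519]
ee_rot: [0.699, 0.106, 0.198, -0.679]
contact_force: [-0.5, -0.1, -1.1]
finger_gap: 0.0595
```

Run:
```python
from station import arm
from h import *
d=snap(arm,'w4');s=d['s'];print(s['clock'],s['tool_pos'],s['finger_gap'],s['contact_force'],s['joint_pos'].round(2))
print('in nest',(s['tool_pos']-ORG)@nest(),move(s,s['tool_pos'],ori(YAW,25)))
```

```text
11.35 [ 0.60693503 -0.07666009  0.25190782] 0.05948648099995156 [-0.52642962 -0.13452269 -1.11504265] [-0.12 -0.2  -0.14  1.2  -0.    0.01]
in nest [ 0.02906858 -0.00162937  0.09778456] [ 0.   0.   0.   0.  -0.1 -0.1]
```

View pics/w4.png

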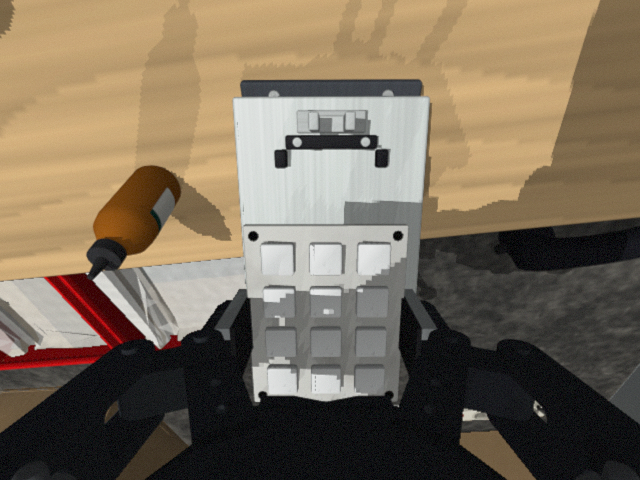

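The wrist view shows the deck below the held keypad: deck front edge at row 98 (columns 234–430), front rail about (332,142), guides at columns 275–288 and 375–388, and the fork at (332,122).

Run:
```python
from h import *
d=pickle.load(open('w4.pkl','rb'));E=wE(d);W=cloud(d,E);N=nest()
g=cv2.cvtColor(d['pixels'],cv2.COLOR_RGB2GRAY).astype(float)
q=(W[165:215,250:415].reshape(-1,3)-ORG)@N;q=q[~np.isnan(q[:,0])];A=np.c_[q[:,:2],np.ones(len(q))]
print('deck plane in nest frame',np.linalg.lstsq(A,q[:,2],rcond=None)[0],len(q))
z0=np.median(q[:,2])
def pn(u,v,h):
    r=N.T@(E[:3,:3]@np.array([(u-d['cx'])/d['fx'],-(v-d['cy'])/d['fy'],-1]));o=N.T@(E[:3,3]-ORG);return (o+r*(h-o[2])/r[2])*1000
# side edges: max gradient between board and deck
for v in range(105,220,12):
    sat=d['pixels'][v].astype(int);sat=sat.max(1)-sat.min(1)
    L=[u for u in range(215,260) if sat[u]>40];L=max(L)+.5 if L else np.nan
    Rr=[u for u in range(405,450) if sat[u]>40];Rr=min(Rr)-.5 if Rr else np.nan
    print(v,L,Rr,pn(L,v,z0)[:2].round(1),pn(Rr,v,z0)[:2].round(1))
k=(g<45);k[:132]=0;k[170:]=0;k[:,:265]=0;k[:,400:]=0
n,l,st,ce=cv2.connectedComponentsWithStats(k.astype(np.uint8))
for i in range(1,n):
    if st[i,4]>15:
        x,y,w,h,a=st[i];print(st[i],'tl',pn(x-.5,y-.5,z0+.009)[:2].round(1),'br',pn(x+w-.5,y+h-.5,z0+.009)[:2].round(1), 'br@floor',pn(x+w-.5,y+h-.5,z0)[:2].round(1))
for u in(270,300,360,400):
    c=g[85:110,u];i=np.argmax(np.diff(c));print(u,'front',pn(u,85+i+.5,z0)[:2].round(1))
```

```text
deck plane in nest frame [-0.01229021  0.00153559 -0.00020471] 8224
105 232.5 429.5 [-67.3 -63.1] [-66.9  65.9]
117 233.5 429.5 [-59.9 -63. ] [-59.5  66.5]
129 233.5 428.5 [-52.4 -63.6] [-52.   66.4]
141 234.5 427.5 [-44.7 -63.5] [-44.3  66.3]
153 235.5 426.5 [-36.9 -63.4] [-36.6  66.2]
165 236.5 425.5 [-29.  -63.2] [-28.6  66.1]
177 237.5 424.5 [-20.9 -63.1] [-20.5  66. ]
189 238.5 424.5 [-12.7 -63. ] [-12.3  66.6]
201 238.5 422.5 [ -4.3 -63.6] [-3.9 65.8]
213 239.5 421.5 [  4.2 -63.5] [ 4.6 65.7]
[286 135  91  14 928] tl [-48.4 -28. ] br [-39.5  30.9] br@floor [-39.6  32.2]
[275 150  12  17 169] tl [-39.1 -35.5] br [-28.3 -28. ] br@floor [-27.9 -29. ]
[376 150  12  17 191] tl [-38.9  30.3] br [-28.1  38.6] br@floor [-27.7  40.2]
270 front [-75.4 -38.2]
300 front [-72.3 -18.8]
360 front [-72.2  20.3]
400 front [-72.2  46.3]
```

```bash
sed -i 's/^YAW=.*/YAW=-7.5; ORG=np.array([.622,-.077,.151])/' h.py
cat >> h.py <<'E'
ORG=ORG+nest()@[-.003,.00125,0]
E
python3 - <<'E'
from station import arm
from h import *
s=arm.sense();N=nest();print(ORG,(s['tool_pos']-ORG)@N);
for z in(.012,-.003):print(z,move(s,ORG+N@[0,0,z],ori(YAW,25)))
E
```

```text
[ 0.6194675  -0.0754058   0.14973215] [ 0.03247809 -0.00298865  0.09827391]
0.012 [-32.3  86.4   2.9   0.1  -0.3  -0.2]
-0.003 [-3.220e+01  1.014e+02  2.900e+00  1.000e-01 -3.000e-01 -2.000e-01]
```

Request:
servo_tool --pt "-0.01 0.003 0.001 0 0 0 50" --pt "-0.02 0.01 0.002 0 -0.2 0 50" --pt "-0.032 0.02 0.0029 0 -0.3 -0.2 50" --pt "-0.0323 0.032 0.0029 0.1 -0.3 -0.2 50" --pt "-0.0323 0.045 0.0029 0.1 -0.3 -0.2 50" --pt "-0.0323 0.057 0.0029 0.1 -0.3 -0.2 50" --pt "-0.0323 0.067 0.0029 0.1 -0.3 -0.2 50" --pt "-0.0323 0.076 0.0029 0.1 -0.3 -0.2 50" --pt "-0.0323 0.082 0.0029 0.1 -0.3 -0.2 50" --pt "-0.0323 0.085 0.0029 0.1 -0.3 -0.2 50"

```text
clock: 12.4
tool_pos: [0.6145, -0.0746, 0.1625]
ee_rot: [0.699, 0.11, 0.198, -0.679]
contact_force: [-0.1, -0.2, -1.7]
finger_gap: 0.0596
```

Run:
```python
from station import arm
from h import *
d=snap(arm,'w5');s=d['s'];N=nest();print(s['clock'],(s['tool_pos']-ORG)@N,s['contact_force']);
print(move(s,ORG+N@[0,0,-.004],ori(YAW,25)))
cv2.imwrite('pics/w5c.png',cv2.resize(d['pixels'][100:300,200:470],None,fx=2.9,fy=2.9)[:,:,::-1])
```

```text
12.4 [0.00088827 0.00019021 0.01370772] [-0.14613609 -0.24084762 -1.73561334]
[-0.9 17.7 -0.2 -0.1  0.2  0.1]
```

View pics/w5c.png

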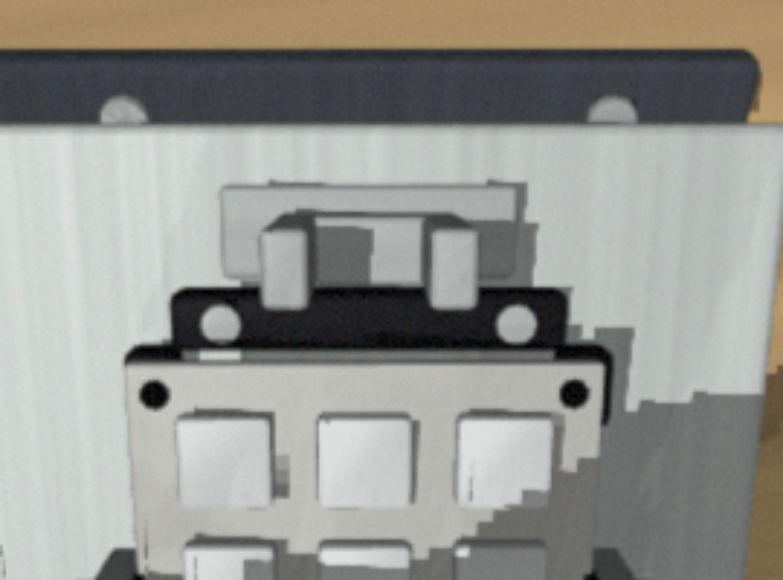

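Run:
```python
from h import *
for nm in('w5','w4'):
    d=pickle.load(open(nm+'.pkl','rb'));E=wE(d);N=nest();print(nm,d['cx'],d['cy'])
    g=cv2.cvtColor(d['pixels'],cv2.COLOR_RGB2GRAY).astype(int)
    tz=((d['s']['tool_pos']-ORG)@N)[2]
    def pn(u,v,h):
        r=N.T@(E[:3,:3]@np.array([(u-d['cx'])/d['fx'],-(v-d['cy'])/d['fy'],-1]));o=N.T@(E[:3,3]-ORG);return (o+r*(h-o[2])/r[2])*1000
    if nm=='w5':
        for u in(300,326,350):print(u,list(zip(range(190,232),g[190:232,u])))
        for v in(222,223,224,225,226):print(v,'flange top edge x',pn(326,v,tz+.018)[0])
        for v in(217,218,219,220,221):print(v,'rail top edge x',pn(326,v,.009)[0])
        r=g[232];print('row232',list(zip(range(236,250),r[236:250])),list(zip(range(402,414),r[402:414])))
        print('y at',pn(243,232,tz+.018),pn(408,232,tz+.018))
    else:
        for u in(300,332,365):print(u,list(zip(range(130,155),g[130:155,u])))
        for v in(135,148,149,150):print(v,pn(332,v,.009)[0])
        for v in(96,98,100):print(v,pn(332,v,0)[0])
```

```text
w5 325.3182467552931 244.28559701296487
300 [(190, np.int64(176)), (191, np.int64(177)), (192, np.int64(174)), (193, np.int64(174)), (194, np.int64(173)), (195, np.int64(169)), (196, np.int64(173)), (197, np.int64(171)), (198, np.int64(177)), (199, np.int64(176)), (200, np.int64(177)), (201, np.int64(175)), (202, np.int64(180)), (203, np.int64(176)), (204, np.int64(175)), (205, np.int64(156)), (206, np.int64(121)), (207, np.int64(44)), (208, np.int64(38)), (209, np.int64(33)), (210, np.int64(40)), (211, np.int64(35)), (212, np.int64(30)), (213, np.int64(26)), (214, np.int64(34)), (215, np.int64(23)), (216, np.int64(25)), (217, np.int64(19)), (218, np.int64(17)), (219, np.int64(13)), (220, np.int64(47)), (221, np.int64(96)), (222, np.int64(119)), (223, np.int64(110)), (224, np.int64(92)), (225, np.int64(124)), (226, np.int64(170)), (227, np.int64(195)), (228, np.int64(195)), (229, np.int64(193)), (230, np.int64(190)), (231, np.int64(193))]
326 [(190, np.int64(101)), (191, np.int64(101)), (192, np.int64(99)), (193, np.int64(104)), (194, np.int64(99)), (195, np.int64(100)), (196, np.int
[... 3860 characters left out ...]
0, np.int64(105)), (131, np.int64(106)), (132, np.int64(113)), (133, np.int64(120)), (134, np.int64(99)), (135, np.int64(44)), (136, np.int64(63)), (137, np.int64(141)), (138, np.int64(194)), (139, np.int64(197)), (140, np.int64(198)), (141, np.int64(196)), (142, np.int64(189)), (143, np.int64(185)), (144, np.int64(189)), (145, np.int64(182)), (146, np.int64(143)), (147, np.int64(47)), (148, np.int64(39)), (149, np.int64(107)), (150, np.int64(184)), (151, np.int64(208)), (152, np.int64(207)), (153, np.int64(208)), (154, np.int64(208))]
135 -44.97695481764916
148 -36.91618835731666
149 -36.28972840654596
150 -35.66234390675302
96 -69.56729996808807
98 -68.35909073886114
100 -67.14744218103388
```

The keypad sits about 0.1 mm off the pocket centre in x and about 0.8 mm off in y. I'm lowering it straight down with a 0.7 mm sideways correction.

Request:
servo_tool --pt "0 0.0 0.0007 0 0 0 50" --pt "0 0.002 0.0007 0 0 0 50" --pt "0 0.004 0.0007 0 0 0 50" --pt "0 0.006 0.0007 0 0 0 50" --pt "0 0.008 0.0007 0 0 0 50" --pt "0 0.01 0.0007 0 0 0 50" --pt "0 0.012 0.0007 0 0 0 50" --pt "0 0.0135 0.0007 0 0 0 50" --pt "0 0.015 0.0007 0 0 0 50" --pt "0 0.016 0.0007 0 0 0 50"

```text
clock: 13.45
tool_pos: [0.6213, -0.0747, 0.1487]
ee_rot: [0.699, 0.11, 0.198, -0.679]
contact_force: [0.1, 0.8, -2.6]
finger_gap: 0.0595
```

Run:
```python
from station import arm
from h import *
s=arm.sense();N=nest();print(s['clock'],(s['tool_pos']-ORG)@N,N.T@s['contact_force'])
```

```text
13.45 [ 0.00114418  0.00090124 -0.0017029 ] [-1.12830243  0.77590172 -2.3171449 ]
```

Request:
servo_tool --pt "0 0.0005 0 0 0 0 50" --pt "0 0.001 0 0 0 0 50" --pt "0 0.0015 0 0 0 0 50" --pt "0 0.002 0 0 0 0 50" --pt "0 0.0022 0 0 0 0 50" --pt "0 0.0024 0 0 0 0 50" --pt "0 0.0026 0 0 0 0 50" --pt "0 0.0026 0 0 0 0 50" --pt "0 0.0026 0 0 0 0 50" --pt "0 0.0026 0 0 0 0 50"

```text
clock: 14.45
tool_pos: [0.6224, -0.0749, 0.1465]
ee_rot: [0.699, 0.11, 0.198, -0.679]
contact_force: [-0.1, -0.4, -0.1]
finger_gap: 0.0594
```

Run:
```python
from station import arm
from h import *
s=arm.sense();N=nest();print(s['clock'],(s['tool_pos']-ORG)@N,N.T@s['contact_force'])
```

```text
14.45 [ 0.00126133  0.00089814 -0.00410079] [-0.02785119 -0.41011643 -0.05279858]
```

Request:
servo_tool --pt "0 0.0003 0 0 0 0 72" --pt "0 0.0003 0 0 0 0 76" --pt "0 0.0003 0 0 0 0 82" --pt "0 0 0 0 0 0 90" --pt "0 0 0 0 0 0 95" --pt "0 0 0 0 0 0 95" --pt "0 -0.002 0 0 0 0 95" --pt "0 -0.008 0 0 0 0 95" --pt "0 -0.02 0 0 0 0 95" --pt "0 -0.035 0 0 0 0 95"

```text
clock: 15.45
tool_pos: [0.6071, -0.0729, 0.1789]
ee_rot: [0.699, 0.11, 0.198, -0.679]
contact_force: [0.2, 0.2, -0.2]
finger_gap: 0.0812
```

Request:
servo_tool --pt "0.0 -0.02 0 0 0 0 95" --pt "0.005 -0.035 0 0 0 0 95" --pt "0.015 -0.05 0 0 0 0 95" --pt "0.025 -0.06 0 0 0 0 95" --pt "0.03 -0.065 0 0 0 0 95" --pt "0.03 -0.065 0 0 0 0 95" --pt "0.03 -0.065 0 0 0 0 95" --pt "0.03 -0.065 0 0 0 0 95" --pt "0.03 -0.065 0 0 0 0 95" --pt "0.03 -0.065 0 0 0 0 95"

```text
clock: 16.45
tool_pos: [0.6069, -0.0729, 0.2492]
ee_rot: [0.699, 0.11, 0.198, -0.679]
contact_force: [-0.8, -0.3, 0.1]
finger_gap: 0.0811
```

Run:
```python
from station import arm
from h import *
d=snap(arm,'w6');s=d['s'];N=nest();print(s['clock'],(s['tool_pos']-ORG)@N,s['contact_force'],s['finger_gap'])
W=(cloud(d,wE(d))-ORG)@N*1000
k=(np.abs(W[...,0])<50)&(np.abs(W[...,1])<45)&(W[...,2]>11.5)&(W[...,2]<25)
p=W[k];f=p[(p[:,2]<16)];print(len(p),p.min(0),p.max(0));A=np.c_[f[:,:2],np.ones(len(f))];print('flange plane',np.linalg.lstsq(A,f[:,2],rcond=None)[0])
cv2.imwrite('pics/w6c.png',cv2.resize(d['pixels'][60:420,170:490],None,fx=1.6,fy=1.6)[:,:,::-1])
```

```text
16.45 [0.03041923 0.00088175 0.09556759] [-0.80410102 -0.29130947  0.07680836] 0.0811141936768762
11071 [-49.82977363 -31.05358172  11.50697327] [42.62319801 31.27350464 24.63536471]
flange plane [6.26791175e-04 9.22477822e-04 1.38895091e+01]
```

View pics/w6c.png

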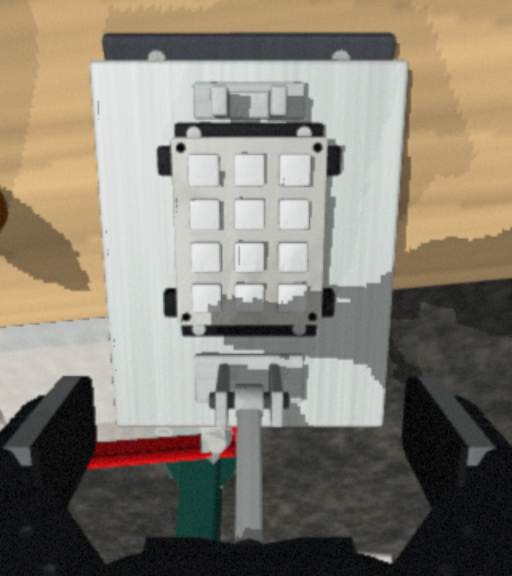

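The wrist crop shows the keypad seated between the rails and guides, keys up. The flange plane is flat at 13.9 mm, against 14 nominal. The bar stands behind it at (250,470). Next I measure the knob, then pinch it.

Run:
```python
from station import arm
from h import *
s=arm.sense();N=nest();d=arm.get_image('scene');P=(cloud(d)-ORG)@N;C=d['pixels'].astype(int).max(-1)
v=P.reshape(-1,3);r=np.hypot(v[:,2]-.025,.068-v[:,0]);q=np.arctan2(v[:,2]-.025,.068-v[:,0])
k=(r>.125)&(r<.17)&(np.abs(v[:,1])<.025)&(q>1.7)&(q<2.5);K=v[k];print(k.sum(),'knob pts',K.min(0),K.max(0),'q',np.median(q[k]),np.median(r[k]))
k=(r>.05)&(r<.12)&(np.abs(v[:,1])<.012)&(q>1.7)&(q<2.5);print('bar q',np.median(q[k]),k.sum())
for Q in(2.05,2.1,2.15):
  kn=np.array([.068-.146*np.cos(Q),0,.025+.146*np.sin(Q)-.02]);print(Q,move(s,ORG+N@kn,ori(YAW,25)))
```

```text
142 knob pts [ 0.1328183  -0.00464853  0.13057504] [0.15928856 0.01852784 0.16321181] q 2.1248732386042626 0.1495053189705205
bar q 2.118374594603094 114
2.05 [ 1.049e+02 -3.860e+01 -1.100e+00 -1.000e-01  2.000e-01  2.000e-01]
2.1 [ 1.113e+02 -3.500e+01 -1.200e+00 -1.000e-01  2.000e-01  2.000e-01]
2.15 [ 1.175e+02 -3.120e+01 -1.200e+00 -1.000e-01  2.000e-01  2.000e-01]
```

Request:
servo_tool --pt "0 -0.035 0 0 0 0 95" --pt "0 -0.08 -0.0005 0 0 0 95" --pt "0.02 -0.11 -0.0005 0 0 0 95" --pt "0.05 -0.115 -0.001 0 0 0 95" --pt "0.085 -0.115 -0.001 0 0 0 95" --pt "0.11 -0.105 -0.001 0 0 0 95" --pt "0.1135 -0.085 -0.001 0 0 0 95" --pt "0.1135 -0.06 -0.001 0 0 0 95" --pt "0.1135 -0.04 -0.001 0 0 0 95" --pt "0.1135 -0.0335 -0.001 0 0 0 95"

```text
clock: 17.55
tool_pos: [0.6947, -0.0851, 0.325]
ee_rot: [0.699, 0.108, 0.197, -0.679]
contact_force: [-0.5, 0.3, -0.2]
finger_gap: 0.0814
```

Request:
servo_tool --pt "0 0 0 0 0 0 80" --pt "0 0 0 0 0 0 60" --pt "0 0 0 0 0 0 45" --pt "0 0 0 0 0 0 38" --pt "0 0 0 0 0 0 34" --pt "0 0 0 0 0 0 30" --pt "0 0 0 0 0 0 26" --pt "0 0 0 0 0 0 22" --pt "0 0 0 0 0 0 20" --pt "0 0 0 0 0 0 20"

```text
clock: 18.55
tool_pos: [0.6951, -0.0844, 0.3294]
ee_rot: [0.698, 0.111, 0.198, -0.679]
contact_force: [0.4, 5.9, 5.3]
finger_gap: 0.023
```

Run:
```python
from station import arm
from h import *
s=arm.sense();N=nest();t=(s['tool_pos']-ORG)@N;print(s['clock'],t,s['contact_force'],s['finger_gap'])
q=np.linspace(2.12,-.02,22);kn=np.c_[.068-.146*np.cos(q),0*q,.025+.146*np.sin(q)]
dk=(kn-kn[0])
for a,b in zip(q,dk):print(a.round(2),(np.array([b[0],-b[2]])*1000).round(1))
```

```text
18.55 [0.14490701 0.00095666 0.13065682] [0.3935508  5.93751772 5.27047678] 0.02297657599880386
2.12 [ 0. -0.]
2.02 [-13.1  -7.1]
1.92 [-26.8 -12.8]
1.81 [-41.  -17.2]
1.71 [-55.6 -20. ]
1.61 [-70.4 -21.4]
1.51 [-85.3 -21.2]
1.41 [-100.1  -19.5]
1.3 [-114.6  -16.3]
1.2 [-128.7  -11.7]
1.1 [-142.3   -5.6]
1.0 [-155.2    1.7]
0.9 [-167.3   10.4]
0.8 [-178.4   20.3]
0.69 [-188.5   31.2]
0.59 [-197.4   43.1]
0.49 [-205.1   55.9]
0.39 [-211.4   69.3]
0.29 [-216.3   83.4]
0.18 [-219.8   97.8]
0.08 [-221.7  112.6]
-0.02 [-222.2  127.4]
```

Request:
servo_tool --pt "-0.006 -0.0035 0 0 0 0 20" --pt "-0.0131 -0.0071 0 0 0 0 20" --pt "-0.02 -0.01 0 0 0 0 20" --pt "-0.0268 -0.0128 0 0 0 0 20" --pt "-0.034 -0.015 0 0 0 0 20" --pt "-0.041 -0.0172 0 0 0 0 20" --pt "-0.0556 -0.02 0 0 0 0 20" --pt "-0.0704 -0.0214 0 0 0 0 20" --pt "-0.0853 -0.0212 0 0 0 0 20" --pt "-0.1001 -0.0195 0 0 0 0 20"

```text
clock: 19.55
tool_pos: [0.596, -0.0729, 0.3037]
ee_rot: [0.699, 0.11, 0.198, -0.678]
contact_force: [0.0, 1.0, -0.3]
finger_gap: 0.0168
```

```bash
cat > arc.py <<'E'
from station import arm
from h import *
s=arm.sense();N=nest();t=(s['tool_pos']-ORG)@N
print(s['clock'],t,'F',N.T@s['contact_force'],s['finger_gap'],'q',np.arctan2(t[2]+.02-.025,.068-t[0]),np.hypot(t[2]+.02-.025,.068-t[0]))
E
python3 arc.py
```

```text
19.55 [ 0.04363671 -0.00061592  0.14950855] F [-0.21563976  0.95190135 -0.26425899] 0.016844690092327003 q 1.4037728678376011 0.1465479151726586
```

```bash
cat > kn2.py <<'E'
from station import arm
from h import *
import sys
N=nest()
d=arm.get_image('scene');pickle.dump(d,open('s3.pkl','wb'));v=((cloud(d)-ORG)@N).reshape(-1,3)
r=np.hypot(v[:,2]-.025,.068-v[:,0]);q=np.arctan2(v[:,2]-.025,.068-v[:,0])
k=(r>.04)&(r<.11)&(np.abs(v[:,1])<.015)&(v[:,2]>.03)
print('bar q hist',np.histogram(q[k],np.arange(-.2,2.5,.1))[0],np.median(q[k]))
x=d['pixels'][130:290,240:400];cv2.imwrite(f'pics/{sys.argv[1]}.png',cv2.resize(x,None,fx=3.5,fy=3.5,interpolation=cv2.INTER_CUBIC)[:,:,::-1])
E
python3 kn2.py k1
```

```text
bar q hist [ 0  0  0  0  0  0  0  0  0  0  0  0  0  0  0  0  0  0  0  0  2 60 40  0
  0  0] 1.9864783346835932
```

View pics/k1.png

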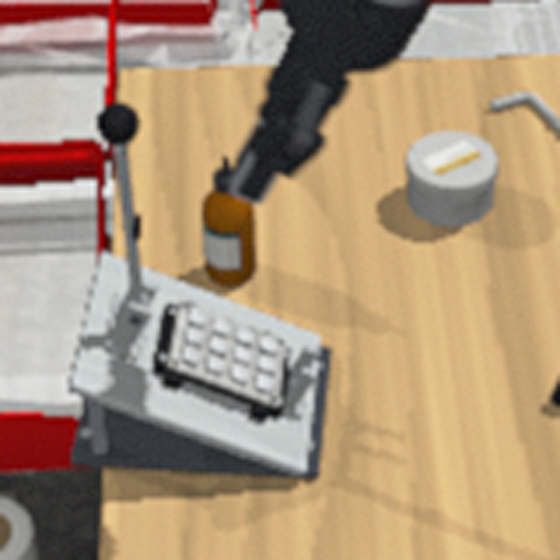

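The scene crop shows the pinch slipped. The bar still stands at q≈1.98 with the knob at (117,122), while the keypad is still seated and the bottle upright at (228,240). I'll push the bar with closed fingers from behind instead.

Request:
servo_tool --pt "0 -0.025 0 0 0 0 0" --pt "0 -0.055 0.0005 0 0 0 0" --pt "0.025 -0.06 0.0005 0 0 0 0" --pt "0.06 -0.06 0.0005 0 0 0 0" --pt "0.095 -0.06 0.0005 0 0 0 0" --pt "0.122 -0.055 0.0005 0 0 0 0" --pt "0.126 -0.035 0.0005 0 0 0 0" --pt "0.126 -0.015 0.0005 0 0 0 0" --pt "0.126 0.005 0.0005 0 0 0 0" --pt "0.126 0.01 0.0005 0 0 0 0"

```text
clock: 20.6
tool_pos: [0.7142, -0.0875, 0.3449]
ee_rot: [0.699, 0.108, 0.197, -0.679]
contact_force: [0.5, 0.1, -0.5]
finger_gap: 0.0
```

```bash
python3 arc.py
python3 - <<'E'
from h import *
for q in np.arange(1.98,.8,-.1):print(q.round(2),((.068-.146*np.cos(q)+.024)*1000).round(1),((.025+.146*np.sin(q)-.02)*1000).round(1))
E
```

```text
20.6 [0.16906184 0.00035213 0.13650335] F [ 0.24149204  0.20580202 -0.69056216] 5.593565128944041e-06 q 2.2260399045244976 0.16585121935593564
1.98 150.1 138.9
1.88 136.4 144.1
1.78 122.3 147.8
1.68 107.9 150.1
1.58 93.3 151.0
1.48 78.8 150.4
1.38 64.3 148.4
1.28 50.1 144.9
1.18 36.4 140.0
1.08 23.2 133.8
0.98 10.7 126.3
0.88 -1.0 117.5
```

Request:
servo_tool --pt "-0.01 -0.001 0 0 0 0 0" --pt "-0.019 -0.0025 0 0 0 0 0" --pt "-0.033 -0.0075 0 0 0 0 0" --pt "-0.047 -0.011 0 0 0 0 0" --pt "-0.061 -0.0135 0 0 0 0 0" --pt "-0.076 -0.0145 0 0 0 0 0" --pt "-0.09 -0.014 0 0 0 0 0" --pt "-0.105 -0.012 0 0 0 0 0" --pt "-0.119 -0.0085 0 0 0 0 0" --pt "-0.133 -0.0035 0 0 0 0 0"

```text
clock: 21.6
tool_pos: [0.5925, -0.0717, 0.2961]
ee_rot: [0.698, 0.111, 0.199, -0.678]
contact_force: [0.1, 0.5, 1.0]
finger_gap: -0.0
```

```bash
python3 arc.py; python3 kn2.py k2
```

```text
21.6 [0.0371654  0.00019879 0.14412025] F [0.44539339 0.50757432 0.91830642] -4.93028075275886e-05 q 1.3526823414497569 0.1424963787449393
bar q hist [ 0  0  0  0  0  0  0  0  0  0  0  0  9 76 44  0  0  0  0  0  0  0  0  0
  0  0] 1.1891123417337712
```

Request:
servo_tool --pt "-0.014 0.01 0 0 0 0 0" --pt "-0.026 0.018 0 0 0 0 0" --pt "-0.038 0.027 0 0 0 0 0" --pt "-0.049 0.037 0 0 0 0 0" --pt "-0.059 0.048 0 0 0 0 0" --pt "-0.068 0.06 0 0 0 0 0" --pt "-0.064 0.05 0 0 0 0 0" --pt "-0.064 0.025 0 0 0 0 0" --pt "-0.075 0.012 0 0 0 0 0" --pt "-0.1 0.012 0 0 0 0 0"

```text
clock: 22.65
tool_pos: [0.5098, -0.061, 0.2468]
ee_rot: [0.698, 0.112, 0.2, -0.678]
contact_force: [-0.5, -0.6, -0.4]
finger_gap: -0.0
```

```bash
python3 arc.py; python3 kn2.py k3
```

```text
22.65 [-5.92863006e-02 -1.67062098e-05  1.34700689e-01] F [-0.60077637 -0.64188683 -0.21523475] -3.552542113946801e-05 q 0.7947928702857556 0.18172526257005922
bar q hist [  0   0   0   0   0  18 120  21   0   0   0   0   0   0   0   0   0   0
   0   0   0   0   0   0   0   0] 0.4624974676579831
```

Request:
servo_tool --pt "-0.001 0.015 0 0 0 0 0" --pt "-0.003 0.028 0 0 0 0 0" --pt "-0.006 0.042 0 0 0 0 0" --pt "-0.009 0.052 0 0 0 0 0" --pt "-0.011 0.062 0 0 0 0 0" --pt "-0.013 0.07 0 0 0 0 0" --pt "-0.014 0.077 0 0 0 0 0" --pt "-0.015 0.083 0 0 0 0 0" --pt "-0.015 0.088 0 0 0 0 0" --pt "-0.015 0.091 0 0 0 0 0"

```text
clock: 23.7
tool_pos: [0.5336, -0.064, 0.152]
ee_rot: [0.699, 0.11, 0.198, -0.679]
contact_force: [-0.2, 1.2, -0.1]
finger_gap: 0.0001
```

```bash
python3 arc.py
```

```text
23.7 [-0.07755311  0.00011657  0.03871002] F [-0.41364495  1.19535965  0.07942192] 9.310729873111075e-05 q 0.22758695922715616 0.14940573546087413
```

Request:
servo_tool --pt "0 0.0005 0 0 0 0 0" --pt "0 0.001 0 0 0 0 0" --pt "0 0.0015 0 0 0 0 0" --pt "0 0.002 0 0 0 0 0" --pt "0 0.0025 0 0 0 0 0" --pt "0 0.003 0 0 0 0 0" --pt "0 0.003 0 0 0 0 0" --pt "0 0.003 0 0 0 0 0" --pt "0 0.003 0 0 0 0 0" --pt "0 0.003 0 0 0 0 0"

```text
clock: 24.7
tool_pos: [0.5345, -0.0641, 0.151]
ee_rot: [0.699, 0.11, 0.198, -0.679]
contact_force: [-10.7, 1.0, 10.7]
finger_gap: 0.0002
```

```bash
python3 arc.py
```

```text
24.7 [-0.07717185  0.00011537  0.03733951] F [-5.17057252 -0.43555768 14.26075574] 0.0002141218375383747 q 0.21918809809504064 0.14873032201222172
```

It met a hard stop at 14 N, with the tip at 37.3 mm against 38 expected at home. Retreating to check.

Request:
servo_tool --pt "0 -0.005 0 0 0 0 0" --pt "0 -0.02 0 0 0 0 0" --pt "0 -0.05 0 0 0 0 0" --pt "-0.01 -0.08 0 0 0 0 0" --pt "-0.03 -0.11 0 0 0 0 0" --pt "-0.06 -0.13 0 0 0 0 0" --pt "-0.09 -0.14 0 0 0 0 0" --pt "-0.11 -0.15 0 0 0 0 0" --pt "-0.12 -0.15 0 0 0 0 0" --pt "-0.12 -0.15 0 0 0 0 0"

```text
clock: 25.7
tool_pos: [0.3634, -0.0421, 0.2344]
ee_rot: [0.698, 0.11, 0.198, -0.679]
contact_force: [-0.1, 0.0, 0.1]
finger_gap: -0.0001
```

Run:
```python
from station import arm
from h import *
N=nest();s=arm.sense();print(s['clock'],s['tool_pos'],s['contact_force'])
ims=[]
for nm,sl in(('scene',np.s_[130:270,230:400]),('top',np.s_[180:320,270:490])):
    d=arm.get_image(nm);v=((cloud(d)-ORG)@N).reshape(-1,3)*1000
    k=(np.abs(v[:,1])<5)&(v[:,0]>-55)&(v[:,0]<60)&(v[:,2]>20)&(v[:,2]<60);p=v[k];print(nm,k.sum(),'bar top z(x) fit',np.polyfit(p[:,0],p[:,2],1) if k.sum()>5 else '', 'expect 28.5 flat')
    k=(np.abs(v[:,1])<18)&(v[:,0]>-100)&(v[:,0]<-62)&(v[:,2]>15)&(v[:,2]<70);print('knob top',v[k].max(0) if k.any() else '',v[k].min(0))
    k=(np.abs(v[:,1])<30)&(np.abs(v[:,1])>9)&(np.abs(v[:,0])<36)&(v[:,2]>11)&(v[:,2]<22);print('keypad z',np.median(v[k,2]),k.sum())
    ims.append(cv2.resize(d['pixels'][sl],(400,int(400*140/(sl[1].stop-sl[1].start))),interpolation=cv2.INTER_CUBIC))
H=max(i.shape[0] for i in ims);o=np.hstack([cv2.copyMakeBorder(i,0,H-i.shape[0],0,0,0) for i in ims])
cv2.imwrite('pics/final.png',o[:,:,::-1])
```

```text
25.7 [ 0.3633808  -0.04211492  0.23439488] [-0.12544207  0.02624383  0.09067479]
scene 105 bar top z(x) fit [-2.98403424e-03  2.74194157e+01] expect 28.5 flat
knob top [-62.71043119  16.42688055  41.03837907] [-91.89595131  -6.63666308  15.5796064 ]
keypad z 15.276163539981484 279
top 172 bar top z(x) fit [4.14127462e-03 2.87741003e+01] expect 28.5 flat
knob top [-62.56813282  10.35075219  43.85022363] [-88.69864805 -13.29791315  26.10178009]
keypad z 16.257562743736358 430
```

View pics/final.png

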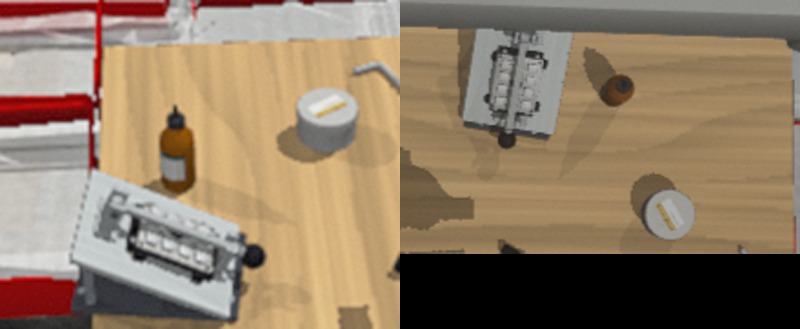

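The bar lies parallel to the deck: slope about 0.3–0.4 %, top at 27.4 and 28.8 mm in the two views, against 28.5 nominal. The final picture shows the knob overhanging the lower edge at (255,256), with the bottle and tin in place. Handing in.

```bash
python3 -c "
from station import arm
print(arm.job_done())"
```

```text
the job is handed in; nothing more can be done
None
```

The keypad is in the pocket with its keys up and long side up the slope. The latch bar is down in its fork and the arm has backed away. I handed the job in at about 26 s of the 67 s allowed.

**What I did:** I swung the bar back to about 2.1 rad, picked up the keypad and laid it in the pocket. I then pushed the bar down with closed fingers until it met a hard stop at about 14 N.

**Last checks:**
- **Keypad:** flange flat to within about 0.1° and 13.9 mm above the pocket floor, against 14 mm nominal. I measured this before closing the bar.
- **Bar:** parallel to the deck within about 0.3°, consistent with fully home. The two cameras put its top at 27.4 and 28.8 mm, against 28.5 mm nominal; that spread is within their calibration.
- **Bottle and tin:** both upright where they stood in the last picture. The spool was outside the final crop and I did not re-check it, but the gripper never worked near it after its first pass overhead.

**What went wrong:**
- My first attempt to close the bar by pinching the knob slipped off and left the bar at about 2.0 rad, so I switched to pushing.
- One row of the first move was typed in mm instead of m. The per-row speed limit kept it harmless.

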